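# Stack the sample cases on the base case behind a straightedge

## Robot

A 7-joint arm with a two-finger parallel gripper is mounted at the origin on the work surface. World frame = base frame: x ahead of the robot, y to its left, z up, the work surface at z = 0. Lengths are in m, angles in degrees, forces in N, time in s.
With the tool pointing down it reaches from about 0.4 to 0.875 m from the base axis. Payload 4.4 kg.
Tool frame: the origin (TCP) lies at the very end of the fingers, on their centre line; the grasp point (between the pads) lies 19 mm behind it; z points along the fingers, y is the direction in which the jaws open and shut (so a half turn about z gives the same grasp; the last joint's range is limited). The gripper opens to 85 mm and grips with 20 to 120 N. Pads are 22 mm wide; open, the fingers measure 114 mm over their backs; the gripper's body (76 mm by 85 mm) begins 54 mm behind the grasp point. The pads swing forward as they close: fully open they stand 13 mm farther back than shut.
Start: joints at [-74.129, 36.005, 2.206, 86.941, -1.547, 57.084, -1.146], TCP at [0.218, 0.612, 0.231] pointing down, gripper open.
Joint ranges: [-175.42, 175.42], [-21.48, 121.26], [-71.46, 75.88], [10.55, 141.38], [-63.04, 243.04], [13.31, 113.54], [-168.57, 168.57]. Speed limits (degrees/s): [147.25, 147.25, 180, 180, 180, 180, 180].

## Interface

Orientations are given as [roll, pitch, yaw] about the fixed x, y, z axes, in that order (R = Rz(yaw) Ry(pitch) Rx(roll)).
In Python, from plant import manip gives the robot as it stands.
- The arm moves only by the tool step_arm, never from a script. Its argument "increments" is a list of rows, each a list of 3 entries, a list of its own where there are three numbers: the turn, a rotation vector about the world's x, y, z in degrees, then the shift along the world's x, y, z in mm, then the closure, from 0 (fully open) to 1 (shut). A call has exactly 5 rows; each row is the pose to reach, as a shift and turn from the pose commanded when the call began; what a row does not reach only later rows make up. A row lasts 1/12 s, in which the tool goes at most 41.7 mm and 7.16 degrees, less where a joint would pass 70% of its speed; a pose out of reach is approached as far as the arm can. A call with a gripper value outside its range is refused whole. The fingers move at their own pace and stop on an object; "force" is the grip in N (left out, the last holds). Time passes only in rows, so rows that repeat a pose let the fingers close, or fill a call up. It gives the time, the measured TCP pose, the force and the opening at its end, in the units of the state.
- manip.read_state(): the state, without advancing time (a new reading comes with each control period).
- manip.get_image(name): name is "side" or "top" or "wrist"; returns (picture, depth): 420x560x3 uint8, blue, green, red; 420x560 float32, m along the optical axis (not along the pixel's ray), 0 where there is no reading.
- manip.camera_info(name): a dict with "mtx" (3x3 intrinsics, pixels), "rvec" (rotation vector, rad) and "tvec" (3), from world to camera coordinates, as OpenCV has them. Camera axes: x right, y down, z forward; pixel columns grow to the right and rows downward; lengths in m; the calibration is good to about 2 mm. A picture is of the moment at which its call begins: read the wrist's pose just before it. camera_info takes no time and is no camera call; for the wrist camera it gives the pose at the moment of the call.
- manip.hand_in(): hands the job in, once; it reports no verdict.
Trained networks look in the newest picture that a camera, given by its name, has taken for a name from the list of things; names that differ only in an ending like _2 or _b are one class to them, and where a whole thing is asked for, a point or a joint stands for the part that bears it (a point fixed in the world has none). Each returns a list of dicts, best first, with "p" (0 to 1); they miss things now and then, are a little off and sometimes report something else, mostly with a low value. They report only what shows in the picture. A call takes as long as a camera call. They do not tell look-alikes from the thing itself.
- manip.look_for(label, camera): "position" ([column, row] in pixels, amid what is visible of it).
- manip.spot_point(label, camera): "position" ([column, row] in pixels: a listed point, or the origin of a listed thing).
The state is a dict: "time": time; "q": joint angles; "dq": joint speeds; "tau": joint torques, N m; "ee_pos": TCP position; "tool_rot": TCP orientation; "ft_force": force on the tool from outside, world axes, zero at the start; "moment": the same for the moment, N m; "opening": finger opening in m.
Only numpy, scipy, OpenCV 4.12 (cv2) and the standard library are available. Lean on these libraries where they do the work, as an engineer would, in place of code of your own. Each camera call takes 0.05 s, during which the arm holds its last target. There are 200 camera calls.

## Task

First lay the aluminium straightedge flat on the bench with its free working edge (the one away from the grip rib) flush along the base case's long side that faces away from the robot, middle to middle, and let go of it, so that the column cannot creep towards the far edge of the bench. Then build a column on the base case: the longest of the three other closed cases first, then the middle one, then the shortest, each centred on the one below with its long sides parallel to it. Keep the cases upright, leave the base case where it is, keep the straightedge flush, and leave the other glassware and tools where they are.

Things in the scene. Friction and masses are not known exactly. Their poses are not given: they have to be found in the camera images.
- base_case: closed white plastic case, grey lid seam, steel clasp on each short end: 160 long (its y axis) x 70 wide (its x axis) x 50 high, flat top and underside, about 0.9 kg, the largest, standing in the middle of the bench; foot of the column. Its +x face is the long side away from the robot. Origin: centre of its underside; z up
- long_case: closed white plastic case, grey lid seam, steel clasp on each short end: 140 long (its y axis) x 64 wide (its x axis) x 44 high, flat top and underside, about 0.4 kg, the longest of the three to be stacked. Origin: centre of its underside; z up
- middle_case: closed white plastic case, grey lid seam, steel clasp on each short end: 112 long (its y axis) x 60 wide (its x axis) x 40 high, flat top and underside, about 0.3 kg, the middle one of the three. Origin: centre of its underside; z up
- short_case: closed white plastic case, grey lid seam, steel clasp on each short end: 84 long (its y axis) x 56 wide (its x axis) x 36 high, flat top and underside, about 0.2 kg, the shortest of the three. Origin: centre of its underside; z up
- straightedge: aluminium straightedge lying flat, 0.32 kg: plate 180 long (y axis) x 80 wide (x axis) x 6 thick, on it an upright grip rib 100 long (along y) x 12 thick x 28 high (top 34 above the bench), its centre line at x = +28, near the back edge (x = +40); the free working edge, with tick marks, is at x = -40. Origin: centre of the plate's underside; z up
- edge_a (a point): one end (y = +90) of the straightedge's free working edge, 3 above the underside
- edge_b (a point): other end (y = -90) of the straightedge's free working edge, 3 above the underside
- flask_a: white plastic conical flask, 72 across the foot, 120 high; bystander. Origin: centre of its underside
- flask_b: white plastic conical flask, 72 across the foot, 120 high; bystander. Origin: centre of its underside
- vial_a: small amber glass jar with a black cap, 28 across, 45 high; bystander, stands near the left end of the base case. Origin: centre of its underside
- vial_b: small amber glass jar with a black cap, 28 across, 45 high; bystander, stands near the right end of the base case. Origin: centre of its underside
- beaker: glass beaker, 68 across, 80 high; bystander. Origin: centre of its underside
- bottle: white bottle with a paper label and a black cap, 60 across, 130 high; bystander. Origin: centre of its underside
- spatula: steel-bladed spatula with a wooden handle, about 170 long lying on the bench; bystander, its origin is a point about half way along it
Things that resemble listed ones, but are neither listed nor needed, are in the scene too. Leave any yellow look-alike of the short_case alone. What is shaped like the long_case but blue is not meant.

How it is judged:
By the outcome, as a careful person would: the job done as asked, in the order asked, and still so for the second after the job is handed in, with the robot touching nothing.
It also fails if it takes over 72 s, if anything falls off the work surface, if the arm or the gripper's body presses on something with over 40 N, if the wrist force passes 120 N, or if a joint passes its speed limit or range.

## Working session

There is one attempt and no reset: what is moved stays moved. The work goes in short steps, Python scripts to look and compute and a tool call to move; the robot and the scene stay as the last step left them, time stands still between calls to the robot, and variables do not carry over. Pictures are saved under pics/ and viewed, about 8 in all and at most 12, crops included, and the job is handed in when it is done.

Besides the shell and the picture viewer there is one more tool, called as name(argument=value, ...), one argument or row to a line, values as JSON. step_arm: Moves the arm, as the interface text tells. Its arguments: {"type":"object","properties":{"increments":{"type":"array"},"force":{"type":"number"}},"required":["increments"]}

```bash
ls; mkdir -p pics; cat > h.py <<'E'
import numpy as np, cv2
from plant import manip
def cam(n):
    c=manip.camera_info(n); R=cv2.Rodrigues(np.array(c["rvec"],float))[0]
    return np.array(c["mtx"],float),R,np.array(c["tvec"],float).ravel()
def cloud(n,save=None):
    c=cam(n); im,d=manip.get_image(n)
    if save: cv2.imwrite("pics/"+save,im)
    K,R,t=c; v,u=np.mgrid[:d.shape[0],:d.shape[1]]
    P=np.stack([(u-K[0,2])/K[0,0]*d,(v-K[1,2])/K[1,1]*d,d],-1)
    W=(P-t)@R; W[d==0]=np.nan
    return im,d,W
E
python3 - <<'E'
from h import *
s=manip.read_state(); print(s["time"],s["ee_pos"],s["tool_rot"],s["opening"])
for n in("top","side"):
    im,d,W=cloud(n,n+"0.png"); np.savez(n+"0.npz",im=im,W=W)
    K,R,t=cam(n); print(n,(-R.T@t).round(3),R[2].round(2),K[0,0])
    for l in ["base_case","long_case","middle_case","short_case","straightedge"]:
        print(l,[(np.round(r["position"]).tolist(),round(r["p"],2)) for r in manip.look_for(l,n)][:4])
K,R,t=cam("wrist");print((-R.T@t).round(3),R[2].round(2),K[0,0])
a=cv2.imread("pics/top0.png");b=cv2.imread("pics/side0.png")
E
```

```text
pics
0.0 [0.21822434 0.61160453 0.23037779] [-1.79889947e+02  1.08175569e-03  1.60360287e+02] 0.08542189084056308
top [0.407 0.006 1.259] [ 0.1  0.  -1. ] 476.9545268544114
base_case [([296.0, 230.0], 0.62), ([226.0, 123.0], 0.49)]
long_case [([133.0, 304.0], 0.91), ([176.0, 244.0], 0.82)]
middle_case [([403.0, 249.0], 0.91)]
short_case [([419.0, 125.0], 0.93), ([402.0, 183.0], 0.73)]
straightedge [([182.0, 180.0], 0.84)]
side [ 0.196 -0.807  0.547] [ 0.34  0.79 -0.52] 416.38163721483915
base_case [([258.0, 215.0], 0.68)]
long_case [([200.0, 166.0], 0.78), ([138.0, 166.0], 0.71), ([293.0, 297.0], 0.21)]
middle_case [([292.0, 300.0], 0.66)]
short_case [([373.0, 268.0], 0.89), ([454.0, 264.0], 0.71)]
straightedge [([263.0, 162.0], 0.72), ([444.0, 329.0], 0.32)]
[0.147 0.637 0.375] [ 0.28 -0.1  -0.95] 316.58757842391867
```

View pics/top0.png

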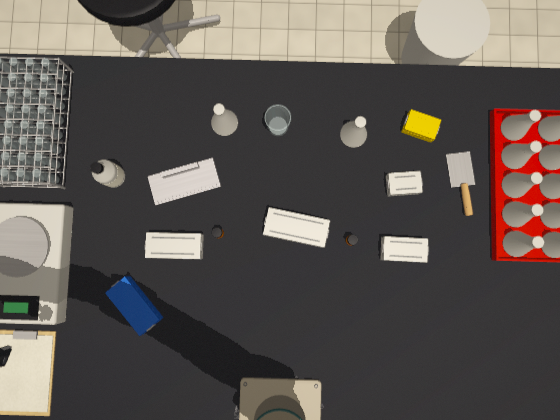

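View pics/side0.png

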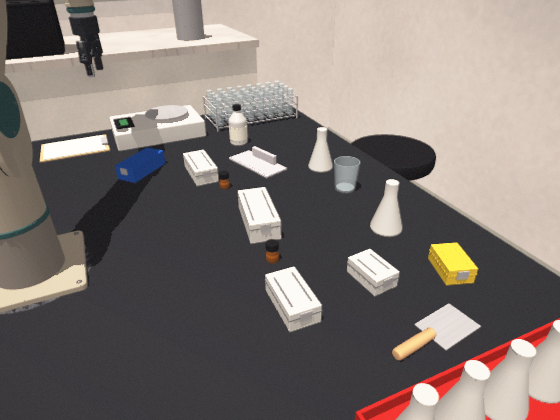

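The top view shows the white base_case at (296,227), with vials at (217,232) and (351,240). long_case: candidates are white (174,245) and blue (133,305), and the white one is meant. middle_case is at (405,249). short_case: candidates are white (404,183) and yellow (421,125), and the white one is meant. The straightedge is at (184,181) with its rib on the far side.

```bash
cat > m.py <<'E'
from h import *
def rect(W,m,zlo,zhi):
    m=m&(W[...,2]>zlo)&(W[...,2]<zhi)
    m=cv2.morphologyEx(m.astype(np.uint8),cv2.MORPH_OPEN,np.ones((3,3)))
    n,l,st,_=cv2.connectedComponentsWithStats(m); k=1+np.argmax(st[1:,4]); P=W[l==k]
    (c,(w,h),a)=cv2.minAreaRect(P[:,:2].astype(np.float32)*1000)
    if h<w: w,h,a=h,w,a-90
    # long axis yaw from +y: box angle a is of the w (short) side from x
    a=(a+90)%180-90
    return np.round(c,1),round(w,1),round(h,1),round(a,1),round(np.median(P[:,2])*1000,1),len(P)
E
python3 - <<'E'
from m import *
T=np.load("top0.npz");S=np.load("side0.npz")
px=dict(base=(296,227),long=(174,245),mid=(405,249),short=(404,183),se=(184,181),yellow=(421,125),fa=(225,122),fb=(354,133),va=(218,232),vb=(352,239),beaker=(278,121))
for k,(u,v) in px.items():
    W=T["W"];c=W[v-2:v+3,u-2:u+3].reshape(-1,3); c=np.nanmedian(c,0)
    out=[]
    for X in(T,S):
        W=X["W"]; near=np.hypot(W[...,0]-c[0],W[...,1]-c[1])<0.11
        R=0.11 if k in("base","long","mid","short","se","yellow") else .05
        near=np.hypot(W[...,0]-c[0],W[...,1]-c[1])<R
        zt=c[2] if k!="se" else 0.006
        try: out.append(rect(W,near,zt-.006 if k!="se" else .003,zt+.006 if k!="se" else .04))
        except Exception as e: out.append(e)
    print(k,(c*1000).round(0),*out,sep="\n   ")
im=T["im"]; a=cv2.resize(im[140:280,130:450],None,fx=2.5,fy=2.5,interpolation=cv2.INTER_CUBIC); cv2.imwrite("pics/crop1.png",a)
E
```

```text
base
   [490. -27.  49.]
   (array([489.4, -26.2]), 70.1, 162.8, -10.4, np.float64(49.8), 1673)
   (array([488.4, -29.3]), 70.2, 166.9, -10.4, np.float64(50.3), 1177)
long
   [435. 282.  45.]
   (array([434.1, 285.1]), 63.7, 142.4, 1.2, np.float64(44.2), 1357)
   (array([433. , 283.5]), 64.2, 145.7, -0.3, np.float64(44.6), 510)
mid
   [ 442. -305.   41.]
   (array([ 441.4, -306.7]), 60.0, 112.6, -1.6, np.float64(39.7), 1032)
   (array([ 440.5, -310.4]), 60.5, 115.9, -1.5, np.float64(40.0), 1601)
short
   [ 613. -304.   35.]
   (array([ 613.7, -306.2]), 56.3, 88.2, 4.9, np.float64(35.3), 703)
   (array([ 612.3, -310.2]), 57.7, 87.3, 6.7, np.float64(35.9), 953)
se
   [606. 273.   6.]
   (array([607. , 273.7]), 83.5, 179.2, 18.1, np.float64(7.1), 1537)
   (array([623.6, 278.8]), 122.2, 191.5, 18.2, np.float64(7.2), 874)
yellow
   [ 768. -348.   35.]
   (array([ 769.7, -351.4]), 57.9, 88.5, -18.6, np.float64(35.3), 669)
   (array([ 768.1, -355.3]), 57.3, 86.4, -18.6, np.float64(35.8), 902)
fa
   [752. 162.  65.]
   (array([749.9, 172.4]), 3.6, 5.9, -9.7, np.float64(64.1), 9)
   (array([760.7, 159.6]), 19.0, 38.9, 52.0, np.float64(63.8), 58)
fb
   [ 731. -167.   72.]
   attempt to get argmax of an empty sequence
   (array([ 738.8, -185.6]), 16.2, 35.5, 47.5, np.float64(71.8), 88)
va
   [471. 171.  45.]
   (array([470.2, 175.2]), 23.0, 23.6, 0.5, np.float64(45.5), 85)
   (array([469.2, 170.4]), 21.8, 23.6, -19.2, np.float64(45.0), 49)
vb
   [ 463. -170.   44.]
   (array([ 462.2, -171.1]), 23.2, 23.7, 1.2, np.float64(44.4), 86)
   (array([ 460.7, -175.2]), 22.5, 25.3, -24.0, np.float64(45.0), 96)
beaker
   [777.  28.   4.]
   (array([772. ,  29.3]), 33.7, 47.2, 10.9, np.float64(3.5), 180)
   (array([773.3,  13.8]), 68.0, 93.3, 85.5, np.float64(0.8), 249)
```

View pics/crop1.png

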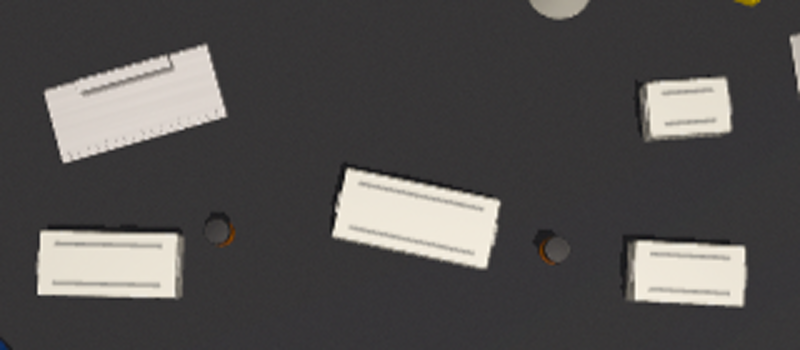

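The crop confirms it: white cases only. The straightedge's tick marks are on the robot side (lower edge) and its rib is on the far side. I'll move above the rib and look from close up.

step_arm(
  increments=[
    [[0,0,-3.5],[28,-22,0],0],
    [[0,0,-7],[56,-44,0],0],
    [[0,0,-10.5],[84,-66,0],0],
    [[0,0,-14],[112,-88,0],0],
    [[0,0,-17.5],[139,-110,0],0],
  ],
)

```text
time: 1.02
ee_pos: [0.3588, 0.501, 0.2315]
tool_rot: [180.0, 0.0, 142.7]
ft_force: [0.9, 0.3, 0.7]
opening: 0.0852
```

step_arm(
  increments=[
    [[0,0,-3.5],[28,-22,0],0],
    [[0,0,-7],[56,-44,0],0],
    [[0,0,-10.5],[84,-66,0],0],
    [[0,0,-14],[112,-88,0],0],
    [[0,0,-17.5],[139,-110,0],0],
  ],
)

```text
time: 1.43
ee_pos: [0.4979, 0.391, 0.2316]
tool_rot: [180.0, -0.0, 125.2]
ft_force: [1.0, 0.7, 0.3]
opening: 0.0854
```

step_arm(
  increments=[
    [[0,0,-3.5],[28,-22,0],0.2],
    [[0,0,-7],[56,-44,0],0.4],
    [[0,0,-10.5],[84,-66,0],0.4],
    [[0,0,-14],[112,-88,0],0.4],
    [[0,0,-17.5],[138,-110,0],0.4],
  ],
)

```text
time: 1.85
ee_pos: [0.6359, 0.281, 0.2314]
tool_rot: [180.0, -0.0, 107.7]
ft_force: [0.1, 1.0, 0.4]
opening: 0.0507
```

step_arm(
  increments=[
    [[0,0,0],[0,0,0],0.4],
    [[0,0,0],[0,0,0],0.4],
    [[0,0,0],[0,0,0],0.4],
    [[0,0,0],[0,0,0],0.4],
    [[0,0,0],[0,0,0],0.4],
  ],
)

```text
time: 2.27
ee_pos: [0.6333, 0.2841, 0.2314]
tool_rot: [-180.0, -0.1, 108.0]
ft_force: [-0.3, 0.4, -0.5]
opening: 0.0515
```

```bash
cat > w.py <<'E'
from m import *
import sys
s=manip.read_state(); print(s["time"],s["ee_pos"].round(4),s["tool_rot"].round(1),round(s["opening"],4),s["ft_force"].round(1),s["q"].round(0))
n=sys.argv[1]
im,d,W=cloud("wrist",n+".png"); np.savez(n+".npz",im=im,W=W)
E
python3 w.py w1; python3 - <<'E'
from m import *
X=np.load("w1.npz");W=X["W"];near=(abs(W[...,0]-.61)<.12)&(abs(W[...,1]-.28)<.14)
print("plate",rect(W,near,.003,.009)); print("rib",rect(W,near,.028,.04)); 
print("bench",np.nanmedian(W[near&(abs(W[...,2])<.003)][:,2]))
E
```

```text
2.2667 [0.6333 0.2841 0.2314] [-1.80e+02 -1.00e-01  1.08e+02] 0.0515 [-0.3  0.4 -0.5] [-35.  41.  16.  79. -12.  62.   1.]
plate (array([606.5, 272.1]), 80.1, 179.2, 17.8, np.float64(6.6), 9054)
rib (array([633. , 280.2]), 11.5, 100.2, 18.1, np.float64(34.5), 978)
bench 0.0005650566240344341
```

View pics/w1.png

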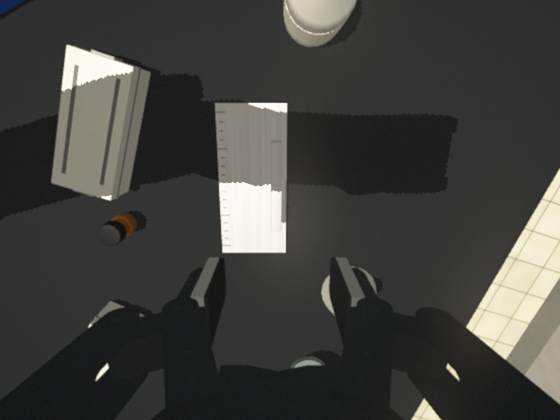

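The straightedge fills the middle of the view. Its working edge with ticks is at column 220, its rib at column 277. The wrist fit puts the plate at (606.5, 272.1), yaw 17.9, and the rib at (633, 280.5). I'll go down now.

step_arm(
  increments=[
    [[0,0,0],[0,-1,-30],0.4],
    [[0,0,0],[0,-2,-60],0.4],
    [[0,0,0],[0,-3,-90],0.4],
    [[0,0,0],[0,-3,-120],0.4],
    [[0,0,0],[0,-3,-145],0.4],
  ],
)

```text
time: 2.73
ee_pos: [0.6331, 0.28, 0.0845]
tool_rot: [-179.9, -0.0, 107.9]
ft_force: [0.7, 0.2, 0.3]
opening: 0.0511
```

step_arm(
  increments=[
    [[0,0,0],[0,0,-15],0.4],
    [[0,0,0],[0,0,-25],0.4],
    [[0,0,0],[0,0,-30],0.4],
    [[0,0,0],[0,0,-30],0.4],
    [[0,0,0],[0,0,-30],0.4],
  ],
)

```text
time: 3.15
ee_pos: [0.635, 0.2797, 0.0573]
tool_rot: [179.9, -0.0, 107.9]
ft_force: [-0.3, -0.7, -0.5]
opening: 0.0511
```

step_arm(
  increments=[
    [[0,0,0],[-1,1,-15],0.4],
    [[0,0,0],[-1,1,-30],0.4],
    [[0,0,0],[-1,1,-43],0.4],
    [[0,0,0],[-1,1,-43],0.6],
    [[0,0,0],[-1,1,-43],0.8],
  ],
  force=50,
)

```text
time: 3.57
ee_pos: [0.6328, 0.2798, 0.0124]
tool_rot: [-179.9, 0.0, 107.9]
ft_force: [0.0, 0.1, 0.2]
opening: 0.0282
```

step_arm(
  increments=[
    [[0,0,0],[0,0,0],1],
    [[0,0,0],[0,0,0],1],
    [[0,0,0],[0,0,0],1],
    [[0,0,0],[0,0,0],1],
    [[0,0,0],[0,0,0],1],
  ],
)

```text
time: 3.98
ee_pos: [0.6341, 0.2803, 0.0139]
tool_rot: [179.9, 0.0, 107.9]
ft_force: [0.6, 0.3, -0.2]
opening: 0.011
```

step_arm(
  increments=[
    [[0,0,0],[0,0,5],1],
    [[0,0,0],[0,0,15],1],
    [[0,0,0],[0,0,35],1],
    [[0,0,0],[0,0,65],1],
    [[0,0,0],[0,0,95],1],
  ],
)

```text
time: 4.4
ee_pos: [0.6323, 0.2799, 0.1089]
tool_rot: [-179.8, 0.0, 107.9]
ft_force: [0.9, 0.8, -2.8]
opening: 0.0108
```

```bash
python3 w.py w2; python3 - <<'E'
from m import *
X=np.load("w2.npz");W=X["W"];im=X["im"]
near=(abs(W[...,0]-.61)<.13)&(abs(W[...,1]-.28)<.14)
print("plate",rect(W,near,.08,.115))
import collections
z=W[near][:,2];print(np.histogram(z[~np.isnan(z)],np.arange(0,.2,.01)))
E
```

```text
4.4 [0.6323 0.2799 0.1089] [-179.8    0.   107.9] 0.0108 [ 0.9  0.8 -2.8] [-34.  48.  14.  86. -14.  48.   3.]
plate (array([596.3, 299.7]), 80.5, 121.0, 17.8, np.float64(101.7), 31443)
(array([47139,   190,    91,   159,   204,     0,     0,     0,     0,
         154, 31716,   343,  4503,  2116,  1055,  2416,  7295,  6293,
       11618]), array([0.  , 0.01, 0.02, 0.03, 0.04, 0.05, 0.06, 0.07, 0.08, 0.09, 0.1 ,
       0.11, 0.12, 0.13, 0.14, 0.15, 0.16, 0.17, 0.18, 0.19]))
```

step_arm(
  increments=[
    [[0,0,-3],[-3,-33,0],1],
    [[0,0,-6],[-6,-66,0],1],
    [[0,0,-9],[-9,-99,0],1],
    [[0,0,-12],[-12,-132,0],1],
    [[0,0,-15],[-15,-165,0],1],
  ],
)

```text
time: 4.87
ee_pos: [0.618, 0.1139, 0.109]
tool_rot: [180.0, -0.0, 92.7]
ft_force: [0.6, -0.5, -3.3]
opening: 0.0109
```

step_arm(
  increments=[
    [[0,0,-3],[-3,-33,0],1],
    [[0,0,-6],[-6,-66,0],1],
    [[0,0,-9],[-9,-99,0],1],
    [[0,0,-12],[-12,-132,0],1],
    [[0,0,-13.3],[-16,-162,0],1],
  ],
)

```text
time: 5.28
ee_pos: [0.6023, -0.049, 0.109]
tool_rot: [179.9, 0.0, 79.4]
ft_force: [0.1, -0.5, -2.8]
opening: 0.011
```

step_arm(
  increments=[
    [[0,0,0],[0,0,-15],1],
    [[0,0,0],[0,0,-40],1],
    [[0,0,0],[0,0,-65],1],
    [[0,0,0],[0,0,-80],1],
    [[0,0,0],[0,0,-80],1],
  ],
)

```text
time: 5.7
ee_pos: [0.5999, -0.0463, 0.0256]
tool_rot: [-179.7, -0.0, 79.6]
ft_force: [-1.0, 0.3, -3.9]
opening: 0.0109
```

```bash
python3 w.py w3; python3 - <<'E'
from m import *
X=np.load("w3.npz");W=X["W"]
z=W[...,2]
near=(abs(W[...,0]-.49)<.1)&(abs(W[...,1]+.03)<.12)
print("base",rect(W,near,.046,.056))
near=(abs(W[...,0]-.575)<.1)&(abs(W[...,1]+.03)<.14)
print("plate",rect(W,near,.012,.03))
E
```

```text
5.7 [ 0.5999 -0.0463  0.0256] [-179.7   -0.    79.6] 0.0109 [-1.   0.3 -3.9] [ -7.  49.  15. 103. -22.  31.  11.]
base (array([508.4, -24.6]), 48.8, 147.8, -24.3, np.float64(50.5), 24847)
plate (array([577.9, -11.6]), 80.4, 121.0, -10.5, np.float64(18.5), 31406)
```

View pics/w3.png

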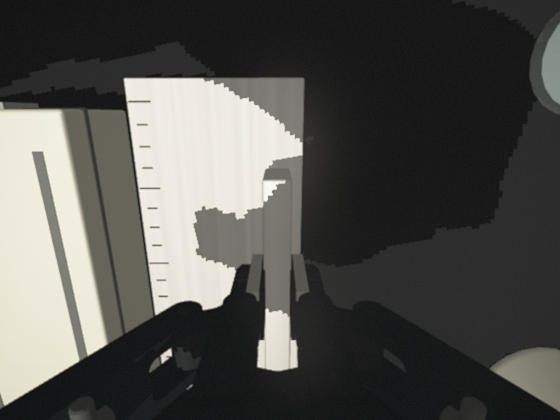

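```bash
cat > gap.py <<'E'
from m import *
import sys
def run(f,zl,zh):
    W=np.load(f+".npz")["W"]; a=np.radians(-10.4); ex=np.array([np.cos(a),np.sin(a)]); ey=np.array([-ex[1],ex[0]])
    o=np.array([.4894,-.0262]); Z=W[...,2]; U=(W[...,:2]-o)@ex; V=(W[...,:2]-o)@ey
    def edge(m,sgn):
        u,v=U[m],V[m]; B=np.arange(-.02,.075,.005); xs=[];ys=[]
        for b in B:
            k=(v>b)&(v<b+.005)
            if k.sum()>10: xs.append(b+.0025); ys.append(sgn*np.quantile(sgn*u[k],.99))
        p=np.polyfit(xs,ys,1); return p,np.std(np.polyval(p,xs)-ys),len(xs)
    b=(abs(Z-.050)<.003)&(abs(V)<.1)&(abs(U)<.06)
    for n,m,s in(("base",b,1),("plate",(Z>zl)&(Z<zh)&(abs(V)<.12)&(U>.02)&(U<.13),-1)):
        p,sd,k=edge(m,s); q=(U[m]>.0)&(U[m]<.1)
        print(n,"edge u at v=0 mm",(p[1]*1000).round(2),"yaw",(-10.4-np.degrees(np.arctan(p[0]))).round(2),"sd",(sd*1000).round(2),k,"v end",(np.quantile(V[m],.999)*1000).round(1),"z",np.median(Z[m]).round(4))
run(sys.argv[1],float(sys.argv[2]),float(sys.argv[3]))
E
python3 gap.py w3 .013 .024
```

```text
base edge u at v=0 mm 36.1 yaw -10.48 sd 0.06 19 v end 76.8 z 0.0505
plate edge u at v=0 mm 35.48 yaw -10.37 sd 0.04 19 v end 90.6 z 0.0185
```

```bash
sed -i 's/(U>.02)&(U<.13)/(U>UMIN)\&(U<.13)/; s/def run(f,zl,zh):/UMIN=float(sys.argv[4])\ndef run(f,zl,zh):/' gap.py
cat >> gap.py <<'E'
W=np.load(sys.argv[1]+".npz")["W"]; a=np.radians(-10.4); ex=np.array([np.cos(a),np.sin(a)]); ey=np.array([-ex[1],ex[0]])
o=np.array([.4894,-.0262]); Z=W[...,2]; U=(W[...,:2]-o)@ex; V=(W[...,:2]-o)@ey
for n,zl,zh,us in(("base",.046,.054,(0,.01,.02,.03)),("plate",float(sys.argv[2]),float(sys.argv[3]),(.06,.08,.1,.115))):
    for u in us:
        k=(Z>zl)&(Z<zh)&(U>u)&(U<u+.005)&(abs(V)<.12); print(n,u,"vmax",(V[k].max()*1000).round(1),"vmin",(V[k].min()*1000).round(1))
E
python3 gap.py w3 .013 .024 .039
```

```text
base edge u at v=0 mm 36.1 yaw -10.48 sd 0.06 19 v end 76.8 z 0.0505
plate edge u at v=0 mm 45.34 yaw -10.72 sd 0.11 19 v end 90.6 z 0.0185
base 0 vmax 46.5 vmin -46.6
base 0.01 vmax 79.3 vmin -39.9
base 0.02 vmax 76.8 vmin -33.8
base 0.03 vmax 76.8 vmin -27.7
plate 0.06 vmax 90.7 vmin -81.2
plate 0.08 vmax 90.7 vmin -24.8
plate 0.1 vmax 90.6 vmin -67.6
plate 0.115 vmax 90.6 vmin -67.3
```

Wrist fit: the base's far edge is at u=35.8 and its end at v=76.8, so its centre is at v≈-3.2. The plate edge is at u=45.3, with its centre at v≈0.6, 12 mm up. I'll close most of the gap and go down.

step_arm(
  increments=[
    [[0,0,0],[-3,-1,-3],1],
    [[0,0,0],[-6,-2,-6],1],
    [[0,0,0],[-8.5,-2.3,-9],1],
    [[0,0,0],[-8.5,-2.3,-11],1],
    [[0,0,0],[-8.5,-2.3,-11],1],
  ],
)

```text
time: 6.17
ee_pos: [0.5938, -0.0491, 0.0175]
tool_rot: [180.0, -0.0, 79.5]
ft_force: [0.5, -0.8, -3.0]
opening: 0.0108
```

```bash
python3 w.py w4; python3 gap.py w4 .002 .012 .0363
```

```text
6.1667 [ 0.5938 -0.0491  0.0175] [180.   -0.   79.5] 0.0108 [ 0.5 -0.8 -3. ] [ -7.  50.  14. 104. -23.  29.  12.]
base edge u at v=0 mm 36.08 yaw -10.49 sd 0.04 19 v end 76.9 z 0.0505
plate edge u at v=0 mm 39.65 yaw -10.79 sd 0.12 19 v end 116.8 z 0.0101
base 0 vmax 36.0 vmin -43.5
base 0.01 vmax 72.5 vmin -37.5
base 0.02 vmax 77.0 vmin -30.5
base 0.03 vmax 77.0 vmin -24.3
plate 0.06 vmax 118.4 vmin -27.6
plate 0.08 vmax 116.4 vmin -22.3
plate 0.1 vmax 117.2 vmin 41.9
plate 0.115 vmax 117.4 vmin -71.7
```

step_arm(
  increments=[
    [[0,0,0],[0,0,0],1],
    [[0,0,0],[0,0,0],1],
    [[0,0,0],[0,0,0],1],
    [[0,0,0],[0,0,0],1],
    [[0,0,0],[0,0,0],1],
  ],
)

```text
time: 6.63
ee_pos: [0.594, -0.0491, 0.0174]
tool_rot: [180.0, -0.0, 79.6]
ft_force: [0.9, 0.1, -3.5]
opening: 0.0108
```

```bash
python3 w.py w5; python3 gap.py w5 .004 .012 .0363|sed -n '1,2p;8,9p'
```

```text
6.6333 [ 0.594  -0.0491  0.0174] [180.   -0.   79.6] 0.0108 [ 0.9  0.1 -3.5] [ -7.  50.  14. 104. -23.  29.  12.]
base edge u at v=0 mm 36.04 yaw -10.52 sd 0.06 19 v end 77.0 z 0.0505
plate edge u at v=0 mm 39.93 yaw -10.79 sd 0.16 19 v end 86.7 z 0.01
plate 0.08 vmax 86.8 vmin -22.6
plate 0.1 vmax 86.8 vmin 40.3
```

step_arm(
  increments=[
    [[0,0,0.25],[-1,0.2,-1],1],
    [[0,0,0.25],[-2,0.4,-2],1],
    [[0,0,0.25],[-3.2,0.6,-3],1],
    [[0,0,0.25],[-3.2,0.6,-3],1],
    [[0,0,0.25],[-3.2,0.6,-3],1],
  ],
)

```text
time: 7.1
ee_pos: [0.5907, -0.0485, 0.0143]
tool_rot: [180.0, -0.0, 79.8]
ft_force: [1.2, 0.4, -2.4]
opening: 0.0109
```

step_arm(
  increments=[
    [[0,0,0],[0,0,0],1],
    [[0,0,0],[0,0,0],1],
    [[0,0,0],[0,0,0],1],
    [[0,0,0],[0,0,0],1],
    [[0,0,0],[0,0,0],1],
  ],
)

```text
time: 7.52
ee_pos: [0.5908, -0.0485, 0.0143]
tool_rot: [180.0, -0.0, 79.8]
ft_force: [-0.4, -0.3, -3.0]
opening: 0.011
```

```bash
python3 w.py w6; python3 gap.py w6 .003 .010 .0363|sed -n '1,2p;8,9p'
python3 - <<'E'
import cv2
a=cv2.imread("pics/w6.png")[60:330,60:330]; cv2.imwrite("pics/w6c.png",cv2.resize(a,None,fx=2.2,fy=2.2,interpolation=cv2.INTER_CUBIC))
E
```

```text
7.5167 [ 0.5908 -0.0485  0.0143] [180.   -0.   79.8] 0.011 [-0.4 -0.3 -3. ] [ -7.  50.  14. 105. -23.  28.  13.]
base edge u at v=0 mm 36.03 yaw -10.56 sd 0.07 19 v end 77.1 z 0.0506
plate edge u at v=0 mm 36.95 yaw -10.56 sd 0.12 19 v end 86.6 z 0.007
plate 0.08 vmax 86.6 vmin -13.9
plate 0.1 vmax 86.7 vmin 46.5
```

View pics/w6c.png

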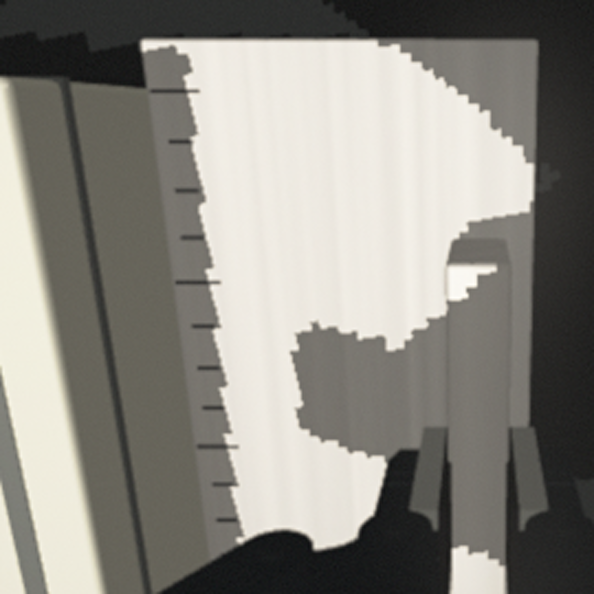

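The crop shows the working edge (ticks, columns 150–235) alongside the base's far face with about 1 mm left. The plate still hangs 0.5 mm up. Last nudge now.

step_arm(
  increments=[
    [[0,0,0],[-0.5,0.1,0],1],
    [[0,0,0],[-0.9,0.2,0],1],
    [[0,0,0],[-0.9,0.2,-0.6],1],
    [[0,0,0],[-0.9,0.2,-0.8],1],
    [[0,0,0],[-0.9,0.2,-0.8],1],
  ],
)

```text
time: 7.98
ee_pos: [0.5906, -0.0485, 0.0139]
tool_rot: [179.9, 0.0, 79.8]
ft_force: [2.0, -0.3, -2.0]
opening: 0.0111
```

```bash
python3 w.py w7; python3 gap.py w7 .003 .010 .0355|sed -n '1,2p;8,9p';python3 - <<'E'
from h import *
W=np.load("w7.npz")["W"];a=np.radians(-10.5);o=np.array([.4894,-.0262]);U=(W[...,:2]-o)@[np.cos(a),np.sin(a)];V=(W[...,:2]-o)@[-np.sin(a),np.cos(a)]
# profile of z along image rows: last base-face pixel vs first plate pixel
for r in (120,150,180,200):
    u=U[r]*1000;z=W[r,:,2]*1000
    k=[i for i in range(100,220) if 33<u[i]<40]; print(r,[(round(u[i],1),round(z[i],1)) for i in k if z[i]<16][:9])
E
```

```text
7.9833 [ 0.5906 -0.0485  0.0139] [179.9   0.   79.8] 0.0111 [ 2.  -0.3 -2. ] [ -7.  50.  14. 105. -23.  28.  13.]
base edge u at v=0 mm 36.0 yaw -10.57 sd 0.07 19 v end 77.0 z 0.0506
plate edge u at v=0 mm 35.76 yaw -10.44 sd 0.04 19 v end 86.6 z 0.0066
plate 0.08 vmax 86.6 vmin -14.0
plate 0.1 vmax 86.6 vmin 46.5
120 [(np.float64(35.8), np.float64(15.2)), (np.float64(35.5), np.float64(13.7)), (np.float64(35.0), np.float64(11.6)), (np.float64(35.6), np.float64(12.2)), (np.float64(35.8), np.float64(11.6)), (np.float64(35.3), np.float64(9.6)), (np.float64(35.8), np.float64(9.6)), (np.float64(35.5), np.float64(7.9)), (np.float64(35.6), np.float64(7.2))]
150 [(np.float64(35.5), np.float64(15.7)), (np.float64(35.5), np.float64(14.8)), (np.float64(35.9), np.float64(14.5)), (np.float64(36.1), np.float64(14.1)), (np.float64(35.8), np.float64(12.5)), (np.float64(35.8), np.float64(11.6)), (np.float64(36.1), np.float64(11.1)), (np.float64(35.4), np.float64(8.6)), (np.float64(35.5), np.float64(7.8))]
180 [(np.float64(35.5), np.float64(14.9)), (np.float64(35.1), np.float64(13.1)), (np.float64(35.7), np.float64(13.3)), (np.float64(35.3), np.float64(11.5)), (np.float64(35.9), np.float64(11.7)), (np.float64(35.3), np.float64(9.4)), (np.float64(35.7), np.float64(9.3)), (np.float64(35.6), np.float64(8.1)), (np.float64(35.8), np.float64(7.3))]
200 [(np.float64(35.6), np.float64(15.8)), (np.float64(35.6), np.float64(14.8)), (np.float64(35.9), np.float64(14.5)), (np.float64(35.5), np.float64(12.7)), (np.float64(36.0), np.float64(12.6)), (np.float64(36.0), np.float64(11.7)), (np.float64(35.9), np.float64(10.4)), (np.float64(35.1), np.float64(7.7)), (np.float64(35.8), np.float64(8.1))]
```

The plate is in contact with the base: reaction +2 N, edges at 35.8 and 36.0, base unmoved. I'll release it and go to the long case.

step_arm(
  increments=[
    [[0,0,0],[0,0,-0.4],1],
    [[0,0,0],[0,0,-0.4],0.7],
    [[0,0,0],[0,0,-0.4],0.5],
    [[0,0,0],[0,0,-0.4],0.5],
    [[0,0,0],[0,0,-0.4],0.5],
  ],
)

```text
time: 8.45
ee_pos: [0.5893, -0.048, 0.0129]
tool_rot: [-179.9, -0.0, 79.8]
ft_force: [0.1, 1.2, 0.0]
opening: 0.0425
```

step_arm(
  increments=[
    [[0,0,0],[0,0,10],0.5],
    [[0,0,0],[0,0,35],0.5],
    [[0,0,0],[0,0,70],0.4],
    [[0,0,0],[0,0,110],0.2],
    [[0,0,0],[0,10,150],0],
  ],
)

```text
time: 8.87
ee_pos: [0.5889, -0.0408, 0.1651]
tool_rot: [-180.0, 0.1, 79.6]
ft_force: [1.8, 0.9, -0.5]
opening: 0.0732
```

```bash
python3 w.py w8; python3 gap.py w8 .003 .010 .0355|sed -n '1,2p;8,9p'
```

```text
8.8667 [ 0.5889 -0.0408  0.1651] [-1.80e+02  1.00e-01  7.96e+01] 0.0732 [ 1.8  0.9 -0.5] [-12.  37.  21. 101. -18.  45.   7.]
base edge u at v=0 mm 35.88 yaw -10.31 sd 0.09 19 v end 78.3 z 0.0505
plate edge u at v=0 mm 36.16 yaw -10.45 sd 0.09 19 v end 86.7 z 0.0066
plate 0.08 vmax 85.9 vmin -93.1
plate 0.1 vmax 86.7 vmin -93.5
```

step_arm(
  increments=[
    [[0,0,1],[-15,31,10],0],
    [[0,0,3],[-30,63,20],0],
    [[0,0,5],[-47,97,30],0],
    [[0,0,6],[-63,130,40],0],
    [[0,0,7],[-79,163,50],0],
  ],
)

```text
time: 9.33
ee_pos: [0.5095, 0.126, 0.2142]
tool_rot: [-180.0, -0.0, 86.8]
ft_force: [0.3, 0.7, -0.5]
opening: 0.0853
```

step_arm(
  increments=[
    [[0,0,1],[-15,31,0],0],
    [[0,0,2],[-30,63,0],0],
    [[0,0,3],[-47,97,0],0],
    [[0,0,4],[-63,130,0],0],
    [[0,0,4],[-78,160,0],0],
  ],
)

```text
time: 9.75
ee_pos: [0.4313, 0.2867, 0.2138]
tool_rot: [-180.0, -0.1, 90.9]
ft_force: [0.7, 0.7, -0.6]
opening: 0.0854
```

step_arm(
  increments=[
    [[0,0,0],[0,0,0],0],
    [[0,0,0],[0,0,0],0],
    [[0,0,0],[0,0,0],0],
    [[0,0,0],[0,0,0],0],
    [[0,0,0],[0,0,0],0],
  ],
)

```text
time: 10.17
ee_pos: [0.4336, 0.2831, 0.2134]
tool_rot: [180.0, 0.0, 90.6]
ft_force: [0.3, -0.1, 0.4]
opening: 0.0856
```

```bash
python3 w.py w9; python3 - <<'E'
from m import *
W=np.load("w9.npz")["W"];near=(abs(W[...,0]-.434)<.08)&(abs(W[...,1]-.284)<.1)
print("long",rect(W,near,.040,.049))
E
```

```text
10.1667 [0.4336 0.2831 0.2134] [180.    0.   90.6] 0.0856 [ 0.3 -0.1  0.4] [-51.  28.  21. 109. -14.  45. -22.]
long (array([434.5, 283.9]), 64.2, 144.2, 0.2, np.float64(44.6), 8530)
```

step_arm(
  increments=[
    [[0,0,-0.4],[1,1,-35],0],
    [[0,0,-0.4],[1,1,-70],0],
    [[0,0,-0.4],[1,1,-105],0],
    [[0,0,-0.4],[1,1,-135],0],
    [[0,0,-0.4],[1,1,-160],0],
  ],
)

```text
time: 10.63
ee_pos: [0.4337, 0.2843, 0.0511]
tool_rot: [-179.9, 0.1, 90.3]
ft_force: [0.2, -0.8, -0.5]
opening: 0.0858
```

step_arm(
  increments=[
    [[0,0,0],[0,0,-20],0],
    [[0,0,0],[0,0,-35],0],
    [[0,0,0],[0,0,-41],0],
    [[0,0,0],[0,0,-41],0.2],
    [[0,0,0],[0,0,-41],0.5],
  ],
  force=50,
)

```text
time: 11.05
ee_pos: [0.4342, 0.2852, 0.0124]
tool_rot: [-180.0, 0.0, 90.3]
ft_force: [-9.1, -0.5, 13.3]
opening: 0.0636
```

step_arm(
  increments=[
    [[0,0,0],[0,0,0],1],
    [[0,0,0],[0,0,0],1],
    [[0,0,0],[0,0,0],1],
    [[0,0,0],[0,0,10],1],
    [[0,0,0],[0,0,30],1],
  ],
)

```text
time: 11.47
ee_pos: [0.4323, 0.2849, 0.0414]
tool_rot: [-179.8, 0.1, 90.4]
ft_force: [0.2, -0.0, -5.1]
opening: 0.0633
```

step_arm(
  increments=[
    [[0,0,0],[0,0,30],1],
    [[0,0,0],[0,0,60],1],
    [[0,0,0],[0,0,80],1],
    [[0,0,0],[0,0,80],1],
    [[0,0,0],[0,0,80],1],
  ],
)

```text
time: 11.88
ee_pos: [0.4341, 0.2863, 0.1233]
tool_rot: [179.9, -0.1, 90.4]
ft_force: [-1.5, -0.4, -5.6]
opening: 0.063
```

```bash
python3 w.py w10; python3 - <<'E'
from m import *
W=np.load("w10.npz")["W"];near=(abs(W[...,0]-.434)<.08)&(abs(W[...,1]-.284)<.1)
print("long",rect(W,near,.12,.17))
K=near&(W[...,2]>.14)&(abs(W[...,0]-.434)<.03)
print((np.quantile(W[K],[.001,.5,.999],axis=0)*1000).round(1))
E
```

```text
11.8833 [0.4341 0.2863 0.1233] [ 1.799e+02 -1.000e-01  9.040e+01] 0.063 [-1.5 -0.4 -5.6] [-48.  36.  17. 114. -18.  33. -18.]
long (array([434. , 304.2]), 90.8, 106.2, 0.7, np.float64(155.3), 42519)
[[404.1 253.3 142. ]
 [434.  303.3 155.6]
 [463.9 357.2 220.9]]
```

step_arm(
  increments=[
    [[0,0,-1],[6,-32,0],1],
    [[0,0,-2.2],[12,-64,0],1],
    [[0,0,-3.3],[17,-96,0],1],
    [[0,0,-4.4],[23,-128,0],1],
    [[0,0,-5.5],[28,-160,0],1],
  ],
)

```text
time: 12.35
ee_pos: [0.4606, 0.124, 0.1205]
tool_rot: [-179.8, 0.1, 84.9]
ft_force: [1.4, 0.1, -5.4]
opening: 0.0631
```

step_arm(
  increments=[
    [[0,0,-1],[6,-32,0],1],
    [[0,0,-2.2],[12,-64,0],1],
    [[0,0,-3.3],[17,-96,0],1],
    [[0,0,-4.4],[23,-128,0],1],
    [[0,0,-5.4],[27,-153,0],1],
  ],
)

```text
time: 12.77
ee_pos: [0.4878, -0.0304, 0.1205]
tool_rot: [-179.8, 0.1, 79.3]
ft_force: [0.1, -0.8, -5.1]
opening: 0.0633
```

step_arm(
  increments=[
    [[0,0,0],[0,0,-15],1],
    [[0,0,0],[0,0,-35],1],
    [[0,0,0],[0,0,-50],1],
    [[0,0,0],[0,0,-53],1],
    [[0,0,0],[0,0,-53],1],
  ],
)

```text
time: 13.18
ee_pos: [0.4868, -0.0272, 0.0671]
tool_rot: [-179.7, 0.0, 79.5]
ft_force: [0.3, 0.5, -4.9]
opening: 0.0629
```

step_arm(
  increments=[
    [[0,0,0],[0,0,0],1],
    [[0,0,0],[0,0,0],1],
    [[0,0,0],[0,0,0],1],
    [[0,0,0],[0,0,0],1],
    [[0,0,0],[0,0,0],1],
  ],
)

```text
time: 13.6
ee_pos: [0.4893, -0.0272, 0.0697]
tool_rot: [179.9, -0.0, 79.5]
ft_force: [0.2, -0.2, -4.7]
opening: 0.0633
```

```bash
python3 w.py w11; cat > st.py <<'E'
from m import *
import sys
# st.py file zlow zhigh(top faces levels of upper case) : edges in base frame
W=np.load(sys.argv[1]+".npz")["W"]; a=np.radians(-10.5); ex=np.array([np.cos(a),np.sin(a)]); ey=np.array([-ex[1],ex[0]])
o=np.array([.4896,-.0294]); Z=W[...,2]; U=(W[...,:2]-o)@ex*1000; V=(W[...,:2]-o)@ey*1000
for lev in sys.argv[2:]:
    z=float(lev); m=(abs(Z-z)<.0035)&(abs(U)<60)&(abs(V)<100)
    if m.sum()<50: print(lev,"none"); continue
    xs=[];hi=[];lo=[]
    for b in range(-90,90,4):
        k=m&(V>b)&(V<b+4)
        if k.sum()>15: xs.append(b+2);hi.append(np.quantile(U[k],.99));lo.append(np.quantile(U[k],.01))
    print(lev,"z",np.median(Z[m]).round(4),"n",m.sum()); print("  V",xs);print("  hiU",np.round(hi,1).tolist());print("  loU",np.round(lo,1).tolist())
    print("  vmax/min by U",[(u,round(np.quantile(V[m&(abs(U-u)<3)],.995),1),round(np.quantile(V[m&(abs(U-u)<3)],.005),1)) for u in(-25,-20,0,20,25) if (m&(abs(U-u)<3)).sum()>5])
E
python3 st.py w11 .101 .050; cp pics/w11.png pics/v11.png
```

```text
13.6 [ 0.4893 -0.0272  0.0697] [179.9  -0.   79.5] 0.0633 [ 0.2 -0.2 -4.7] [ -8.  39.  12. 120. -20.  23.   9.]
.101 z 0.1016 n 39479
  V [-32, -28, -24, -20, -16, -12, -8, -4, 0, 4, 8, 12, 16, 20, 24, 28, 32, 36, 40, 44, 48, 52, 56, 60, 64, 68, 72]
  hiU [29.9, 30.1, 30.4, 30.3, 30.4, 30.2, 30.9, 31.0, 31.0, 30.9, 43.9, 37.0, 30.5, 30.5, 30.4, 30.4, 30.4, 30.5, 30.5, 30.4, 30.5, 30.5, 30.5, 30.6, 30.4, 30.6, 29.4]
  loU [-30.6, -31.1, -31.7, -31.4, -31.7, -31.4, -32.1, -32.1, -32.1, -32.0, -44.9, -37.9, -31.5, -31.7, -31.6, -31.4, -31.7, -31.5, -31.4, -31.5, -31.4, -31.6, -31.5, -31.5, -31.5, -31.3, -30.6]
  vmax/min by U [(-25, np.float64(70.4), np.float64(-29.7)), (-20, np.float64(70.4), np.float64(-25.9)), (0, np.float64(72.3), np.float64(-28.8)), (20, np.float64(70.4), np.float64(-26.1)), (25, np.float64(70.4), np.float64(-30.8))]
.050 z 0.0505 n 2839
  V [72, 76, 80, 84]
  hiU [34.2, 33.7, 33.4, 10.1]
  loU [-34.4, -34.1, -33.5, -10.8]
  vmax/min by U [(-25, np.float64(80.0), np.float64(70.5)), (-20, np.float64(80.0), np.float64(70.5)), (0, np.float64(82.4), np.float64(72.5)), (20, np.float64(80.0), np.float64(70.5)), (25, np.float64(80.0), np.float64(70.5))]
```

View pics/v11.png

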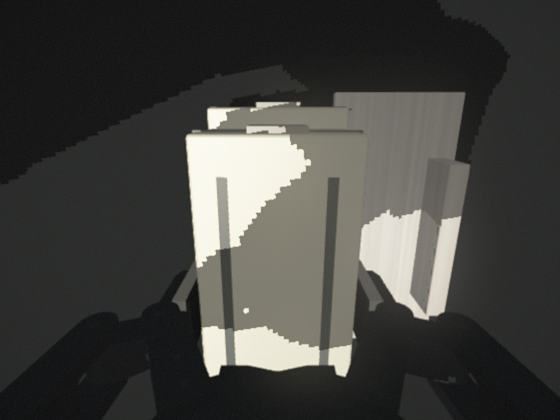

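The long case hangs centred over the base: ends at v=70.4 and 80.0, centres -0.5 and -0.1 mm. Its underside is 7 mm above the base. I'll lower, release and retreat.

step_arm(
  increments=[
    [[0,0,0],[0.3,-0.5,-2],1],
    [[0,0,0],[0.3,-0.5,-4],1],
    [[0,0,0],[0.3,-0.5,-6],1],
    [[0,0,0],[0.3,-0.5,-7],1],
    [[0,0,0],[0.3,-0.5,-7],1],
  ],
)

```text
time: 14.07
ee_pos: [0.4892, -0.0278, 0.0627]
tool_rot: [180.0, -0.0, 79.5]
ft_force: [-0.9, 0.1, 4.6]
opening: 0.0632
```

step_arm(
  increments=[
    [[0,0,0],[0,0,0],1],
    [[0,0,0],[0,0,0],0.3],
    [[0,0,0],[0,0,0],0],
    [[0,0,0],[0,0,0],0],
    [[0,0,0],[0,0,0],0],
  ],
)

```text
time: 14.48
ee_pos: [0.4896, -0.0279, 0.0622]
tool_rot: [180.0, -0.0, 79.5]
ft_force: [0.6, -0.7, 0.3]
opening: 0.0855
```

step_arm(
  increments=[
    [[0,0,0],[0,0,10],0],
    [[0,0,0],[0,0,35],0],
    [[0,0,0],[0,0,70],0],
    [[0,0,0],[0,0,110],0],
    [[0,0,0],[0,0,150],0],
  ],
)

```text
time: 14.9
ee_pos: [0.4884, -0.028, 0.2141]
tool_rot: [-179.9, 0.0, 79.5]
ft_force: [1.0, 0.7, -1.4]
opening: 0.0855
```

step_arm(
  increments=[
    [[0,0,0],[0,0,10],0],
    [[0,0,0],[0,0,10],0],
    [[0,0,0],[0,0,10],0],
    [[0,0,0],[0,0,10],0],
    [[0,0,0],[0,0,10],0],
  ],
)

```text
time: 15.32
ee_pos: [0.4881, -0.0277, 0.2209]
tool_rot: [-179.8, 0.0, 79.5]
ft_force: [0.4, 0.6, 0.4]
opening: 0.0856
```

```bash
python3 w.py w12; python3 st.py w12 .0945 .050; python3 gap.py w12 .003 .010 .0355|sed -n '2p;8,9p'
```

```text
15.3167 [ 0.4881 -0.0277  0.2209] [-179.8    0.    79.5] 0.0856 [0.4 0.6 0.4] [-15.  25.  21. 113. -13.  44.   3.]
.0945 z 0.0946 n 11050
  V [-68, -64, -60, -56, -52, -48, -44, -40, -36, -32, -28, -24, -20, -16, -12, -8, -4, 0, 4, 8, 12, 16, 20, 24, 28, 32, 36, 40, 44, 48, 52, 56, 60, 64, 68, 72]
  hiU [30.3, 31.0, 30.9, 30.1, 30.7, 31.5, 31.3, 31.2, 31.0, 30.9, 30.7, 31.7, 31.5, 31.3, 31.0, 30.9, 30.7, 31.5, 31.3, 31.2, 31.2, 31.0, 30.8, 30.9, 31.5, 31.3, 31.1, 31.1, 30.9, 31.6, 31.4, 31.0, 31.1, 30.9, 31.0, 23.3]
  loU [-31.4, -31.3, -31.2, -31.5, -31.9, -31.7, -31.7, -31.5, -31.3, -31.3, -31.3, -31.3, -31.9, -31.8, -31.4, -31.4, -31.2, -31.2, -31.2, -31.9, -31.8, -31.6, -31.4, -31.2, -31.2, -31.4, -31.8, -31.5, -31.5, -31.4, -31.1, -31.2, -31.4, -31.7, -31.3, -29.8]
  vmax/min by U [(-25, np.float64(70.0), np.float64(-68.7)), (-20, np.float64(70.0), np.float64(-68.9)), (0, np.float64(70.7), np.float64(-69.0)), (20, np.float64(70.0), np.float64(-68.4)), (25, np.float64(70.0), np.float64(-68.6))]
.050 z 0.0504 n 794
  V [72, 76, 80]
  hiU [35.1, 34.8, 33.6]
  loU [-34.4, -34.0, -34.1]
  vmax/min by U [(-25, np.float64(79.8), np.float64(70.7)), (-20, np.float64(79.8), np.float64(70.7)), (0, np.float64(82.6), np.float64(72.6)), (20, np.float64(79.8), np.float64(70.7)), (25, np.float64(79.8), np.float64(70.7))]
plate edge u at v=0 mm 43.95 yaw -9.96 sd 0.58 19 v end 86.2 z 0.0066
plate 0.08 vmax 86.1 vmin -92.3
plate 0.1 vmax 86.0 vmin -92.5
```

Long case is placed, within about 0.4 mm of centre. On to the middle case.

step_arm(
  increments=[
    [[0,0,1],[-5,-28,0],0],
    [[0,0,2],[-10,-56,0],0],
    [[0,0,3],[-15,-84,0],0],
    [[0,0,4],[-20,-112,0],0],
    [[0,0,5],[-24,-140,0],0],
  ],
)

```text
time: 15.78
ee_pos: [0.464, -0.1689, 0.221]
tool_rot: [-179.9, -0.0, 84.6]
ft_force: [1.4, -0.5, 0.7]
opening: 0.0852
```

step_arm(
  increments=[
    [[0,0,1],[-5,-28,0],0],
    [[0,0,2],[-10,-56,0],0],
    [[0,0,3],[-15,-84,0],0],
    [[0,0,4],[-20,-112,0],0],
    [[0,0,4],[-24,-140,0],0],
  ],
)

```text
time: 16.2
ee_pos: [0.4399, -0.3089, 0.2209]
tool_rot: [-179.9, -0.1, 88.5]
ft_force: [0.5, 0.4, 0.3]
opening: 0.0852
```

step_arm(
  increments=[
    [[0,0,0],[0,0,0],0],
    [[0,0,0],[0,0,0],0],
    [[0,0,0],[0,0,0],0],
    [[0,0,0],[0,0,0],0],
    [[0,0,0],[0,0,0],0],
  ],
)

```text
time: 16.62
ee_pos: [0.4415, -0.3063, 0.2217]
tool_rot: [-180.0, -0.1, 88.6]
ft_force: [0.6, 0.2, -0.2]
opening: 0.0853
```

```bash
python3 w.py w13; python3 - <<'E'
from m import *
W=np.load("w13.npz")["W"];near=(abs(W[...,0]-.441)<.08)&(abs(W[...,1]+.308)<.1)
print("mid",rect(W,near,.037,.044))
E
```

```text
16.6167 [ 0.4415 -0.3063  0.2217] [-1.80e+02 -1.00e-01  8.86e+01] 0.0853 [ 0.6  0.2 -0.2] [ 19.  29.  19. 106. -12.  48.  43.]
mid (array([ 442., -309.]), 60.1, 111.3, -1.6, np.float64(40.6), 5850)
```

step_arm(
  increments=[
    [[0,0,-0.2],[0.5,-2.5,-35],0],
    [[0,0,-0.2],[0.5,-2.5,-70],0],
    [[0,0,-0.2],[0.5,-2.5,-105],0],
    [[0,0,-0.2],[0.5,-2.5,-140],0],
    [[0,0,-0.2],[0.5,-2.5,-168],0],
  ],
)

```text
time: 17.08
ee_pos: [0.4415, -0.3089, 0.052]
tool_rot: [-179.9, -0.1, 88.4]
ft_force: [0.3, -0.9, 0.3]
opening: 0.0855
```

step_arm(
  increments=[
    [[0,0,0],[0,0,-20],0],
    [[0,0,0],[0,0,-35],0],
    [[0,0,0],[0,0,-41],0],
    [[0,0,0],[0,0,-41],0.2],
    [[0,0,0],[0,0,-41],0.5],
  ],
  force=45,
)

```text
time: 17.5
ee_pos: [0.4421, -0.3102, 0.0135]
tool_rot: [180.0, 0.0, 88.3]
ft_force: [-0.0, 0.1, 0.2]
opening: 0.0637
```

step_arm(
  increments=[
    [[0,0,0],[0,0,0],1],
    [[0,0,0],[0,0,0],1],
    [[0,0,0],[0,0,0],1],
    [[0,0,0],[0,0,10],1],
    [[0,0,0],[0,0,30],1],
  ],
)

```text
time: 17.92
ee_pos: [0.4402, -0.3091, 0.0423]
tool_rot: [-179.8, -0.1, 88.3]
ft_force: [0.0, 0.6, -3.2]
opening: 0.0589
```

step_arm(
  increments=[
    [[0,0,0],[0,0,35],1],
    [[0,0,0],[0,0,70],1],
    [[0,0,0],[0,0,105],1],
    [[0,0,0],[0,0,120],1],
    [[0,0,0],[0,0,120],1],
  ],
)

```text
time: 18.33
ee_pos: [0.4436, -0.3118, 0.1676]
tool_rot: [179.6, 0.2, 88.3]
ft_force: [0.4, 0.0, -4.1]
opening: 0.0591
```

```bash
python3 w.py w14; python3 - <<'E'
from m import *
W=np.load("w14.npz")["W"]
K=(W[...,2]>.18)&(W[...,2]<.2)&(abs(W[...,0]-.442)<.025)
print((np.quantile(W[K],[.001,.5,.999],axis=0)*1000).round(1))
E
```

```text
18.3333 [ 0.4436 -0.3118  0.1676] [179.6   0.2  88.3] 0.0591 [ 0.4  0.  -4.1] [ 21.  33.  17. 109. -15.  40.  45.]
[[ 417.1 -347.8  180.4]
 [ 442.1 -291.6  194.1]
 [ 466.9 -252.3  195.9]]
```

step_arm(
  increments=[
    [[0,0,-1],[5,28,0],1],
    [[0,0,-2],[10,56,0],1],
    [[0,0,-3],[15,84,0],1],
    [[0,0,-4],[20,112,0],1],
    [[0,0,-5],[24,140,0],1],
  ],
)

```text
time: 18.8
ee_pos: [0.4643, -0.1684, 0.1614]
tool_rot: [-179.8, -0.0, 83.2]
ft_force: [1.3, -0.3, -3.0]
opening: 0.0592
```

step_arm(
  increments=[
    [[0,0,-1],[5,28,0],1],
    [[0,0,-2],[10,56,0],1],
    [[0,0,-3],[15,84,0],1],
    [[0,0,-3.8],[20,112,0],1],
    [[0,0,-3.8],[24,140,0],1],
  ],
)

```text
time: 19.22
ee_pos: [0.4883, -0.0287, 0.1614]
tool_rot: [-179.8, 0.0, 79.5]
ft_force: [-0.7, -0.8, -3.6]
opening: 0.059
```

step_arm(
  increments=[
    [[0,0,0],[0,0,-10],1],
    [[0,0,0],[0,0,-25],1],
    [[0,0,0],[0,0,-40],1],
    [[0,0,0],[0,0,-48],1],
    [[0,0,0],[0,0,-48],1],
  ],
)

```text
time: 19.63
ee_pos: [0.4872, -0.0303, 0.1125]
tool_rot: [-179.7, 0.1, 79.5]
ft_force: [-0.7, -0.1, -3.6]
opening: 0.059
```

step_arm(
  increments=[
    [[0,0,0],[0,0,0],1],
    [[0,0,0],[0,0,0],1],
    [[0,0,0],[0,0,0],1],
    [[0,0,0],[0,0,0],1],
    [[0,0,0],[0,0,0],1],
  ],
)

```text
time: 20.05
ee_pos: [0.49, -0.0303, 0.1156]
tool_rot: [179.9, -0.0, 79.5]
ft_force: [0.1, -0.1, -3.5]
opening: 0.0592
```

```bash
python3 w.py w15; python3 st.py w15 .142 .0945 .0505
```

```text
20.05 [ 0.49   -0.0303  0.1156] [179.9  -0.   79.5] 0.0592 [ 0.1 -0.1 -3.5] [-12.  35.  19. 119. -22.  30.  12.]
.142 z 0.1422 n 30170
  V [-40, -36, -32, -28, -24, -20, -16, -12, -8, -4, 0, 4, 8, 12, 16, 20, 24, 28, 32, 36, 40, 44, 48, 52, 56, 60]
  hiU [30.8, 30.1, 30.0, 29.8, 30.0, 29.8, 30.0, 30.3, 30.4, 30.4, 30.4, 43.3, 40.9, 34.5, 29.8, 29.9, 29.9, 29.7, 29.9, 29.7, 29.9, 29.8, 29.7, 29.9, 29.2, 9.1]
  loU [-29.0, -28.5, -28.2, -28.2, -28.3, -28.1, -28.2, -28.4, -28.7, -28.7, -28.7, -41.3, -40.3, -34.0, -28.4, -28.4, -28.3, -28.3, -28.2, -28.2, -28.2, -28.3, -28.3, -28.4, -28.0, -7.8]
  vmax/min by U [(-25, np.float64(55.8), np.float64(-37.9)), (-20, np.float64(55.8), np.float64(-34.2)), (0, np.float64(57.6), np.float64(-37.1)), (20, np.float64(55.9), np.float64(-34.3)), (25, np.float64(55.9), np.float64(-35.1))]
.0945 z 0.0946 n 3870
  V [56, 60, 64, 68, 72]
  hiU [30.5, 30.9, 30.7, 30.8, 10.2]
  loU [-31.5, -31.4, -31.2, -31.2, -10.7]
  vmax/min by U [(-25, np.float64(69.9), np.float64(55.0)), (-20, np.float64(69.9), np.float64(55.0)), (0, np.float64(72.3), np.float64(55.6)), (20, np.float64(69.9), np.float64(55.0)), (25, np.float64(69.9), np.float64(55.0))]
.0505 z 0.0505 n 1767
  V [72, 76, 80]
  hiU [34.1, 34.1, 33.7]
  loU [-34.3, -33.7, -33.1]
  vmax/min by U [(-25, np.float64(79.6), np.float64(70.5)), (-20, np.float64(80.2), np.float64(70.6)), (0, np.float64(82.6), np.float64(72.4)), (20, np.float64(80.2), np.float64(70.5)), (25, np.float64(80.2), np.float64(70.5))]
```

step_arm(
  increments=[
    [[0,0,0],[-1.1,0.2,-2],1],
    [[0,0,0],[-1.1,0.2,-4],1],
    [[0,0,0],[-1.1,0.2,-6],1],
    [[0,0,0],[-1.1,0.2,-7.8],1],
    [[0,0,0],[-1.1,0.2,-7.8],1],
  ],
)

```text
time: 20.52
ee_pos: [0.4885, -0.03, 0.1081]
tool_rot: [-180.0, -0.0, 79.5]
ft_force: [-3.3, 0.5, 8.1]
opening: 0.0592
```

step_arm(
  increments=[
    [[0,0,0],[0,0,0],1],
    [[0,0,0],[0,0,0],0.3],
    [[0,0,0],[0,0,0],0],
    [[0,0,0],[0,0,0],0],
    [[0,0,0],[0,0,0],0],
  ],
)

```text
time: 20.93
ee_pos: [0.4889, -0.0302, 0.1073]
tool_rot: [180.0, 0.0, 79.5]
ft_force: [0.4, 0.0, 0.1]
opening: 0.0855
```

step_arm(
  increments=[
    [[0,0,0],[0,0,10],0],
    [[0,0,0],[0,0,35],0],
    [[0,0,0],[0,0,70],0],
    [[0,0,0],[0,0,110],0],
    [[0,0,0],[0,0,140],0],
  ],
)

```text
time: 21.35
ee_pos: [0.4889, -0.0306, 0.2505]
tool_rot: [179.9, 0.0, 79.5]
ft_force: [1.5, 0.1, 0.1]
opening: 0.0854
```

step_arm(
  increments=[
    [[0,0,0],[0,0,0],0],
    [[0,0,0],[0,0,0],0],
    [[0,0,0],[0,0,0],0],
    [[0,0,0],[0,0,0],0],
    [[0,0,0],[0,0,0],0],
  ],
)

```text
time: 21.77
ee_pos: [0.4877, -0.03, 0.2462]
tool_rot: [-179.9, 0.0, 79.5]
ft_force: [0.1, -0.2, 0.0]
opening: 0.0855
```

```bash
python3 w.py w16; python3 st.py w16 .1348 .0945 .0505
```

```text
21.7667 [ 0.4877 -0.03    0.2462] [-179.9    0.    79.5] 0.0855 [ 0.1 -0.2  0. ] [-19.  24.  27. 111. -14.  48.   5.]
.1348 z 0.1346 n 9116
  V [-56, -52, -48, -44, -40, -36, -32, -28, -24, -20, -16, -12, -8, -4, 0, 4, 8, 12, 16, 20, 24, 28, 32, 36, 40, 44, 48, 52, 56]
  hiU [28.1, 29.0, 29.0, 28.9, 28.0, 28.6, 29.3, 29.2, 28.3, 28.9, 28.8, 28.4, 29.4, 28.9, 29.0, 28.8, 28.8, 28.5, 28.6, 29.1, 28.7, 28.9, 28.8, 28.6, 29.4, 29.2, 29.0, 28.8, 28.1]
  loU [-28.1, -29.4, -29.4, -30.2, -30.0, -29.8, -29.7, -29.5, -29.5, -29.3, -30.1, -29.9, -29.7, -29.5, -29.5, -29.4, -29.9, -29.9, -29.9, -29.4, -29.6, -29.4, -30.3, -30.0, -29.9, -29.8, -29.5, -29.5, -29.5]
  vmax/min by U [(-25, np.float64(55.8), np.float64(-54.1)), (-20, np.float64(55.8), np.float64(-54.1)), (0, np.float64(55.9), np.float64(-54.4)), (20, np.float64(55.8), np.float64(-54.2)), (25, np.float64(55.8), np.float64(-54.1))]
.0945 z 0.0946 n 1107
  V [56, 60, 64, 68, 72]
  hiU [31.6, 31.4, 31.2, 31.1, 10.7]
  loU [-32.0, -31.9, -31.6, -31.5, -10.1]
  vmax/min by U [(-25, np.float64(69.6), np.float64(56.5)), (-20, np.float64(69.6), np.float64(56.5)), (0, np.float64(71.2), np.float64(58.2)), (20, np.float64(69.6), np.float64(56.5)), (25, np.float64(69.6), np.float64(56.5))]
.0505 z 0.0505 n 649
  V [72, 76, 80]
  hiU [34.7, 34.6, 34.2]
  loU [-33.8, -33.6, -33.2]
  vmax/min by U [(-25, np.float64(79.6), np.float64(70.8)), (-20, np.float64(79.6), np.float64(70.8)), (0, np.float64(82.6), np.float64(72.8)), (20, np.float64(79.6), np.float64(70.8)), (25, np.float64(79.6), np.float64(70.8))]
```

Middle case placed (centre -0.4, 0 mm against the long case's -0.2). Now the white short case.

step_arm(
  increments=[
    [[0,0,1.5],[12,-27,0],0],
    [[0,0,3],[25,-55,0],0],
    [[0,0,5],[37,-83,0],0],
    [[0,0,6.5],[50,-111,0],0],
    [[0,0,8],[63,-139,0],0],
  ],
)

```text
time: 22.23
ee_pos: [0.5515, -0.1704, 0.2463]
tool_rot: [-179.9, -0.0, 87.6]
ft_force: [1.4, 0.5, 0.2]
opening: 0.0851
```

step_arm(
  increments=[
    [[0,0,1.5],[12,-27,-6],0],
    [[0,0,3],[25,-55,-12],0],
    [[0,0,5],[37,-83,-20],0],
    [[0,0,6.5],[50,-111,-30],0],
    [[0,0,7.5],[62,-139,-32],0],
  ],
)

```text
time: 22.65
ee_pos: [0.6128, -0.3088, 0.2121]
tool_rot: [-179.8, -0.2, 95.1]
ft_force: [-0.5, -0.3, 0.1]
opening: 0.0856
```

step_arm(
  increments=[
    [[0,0,0],[0,0,0],0],
    [[0,0,0],[0,0,0],0],
    [[0,0,0],[0,0,0],0],
    [[0,0,0],[0,0,0],0],
    [[0,0,0],[0,0,0],0],
  ],
)

```text
time: 23.07
ee_pos: [0.6137, -0.3064, 0.2155]
tool_rot: [180.0, -0.1, 95.1]
ft_force: [0.1, -0.2, 0.4]
opening: 0.0853
```

```bash
python3 w.py w17; python3 - <<'E'
from m import *
W=np.load("w17.npz")["W"];near=(abs(W[...,0]-.613)<.08)&(abs(W[...,1]+.308)<.1)
print("short",rect(W,near,.033,.040))
E
```

```text
23.0667 [ 0.6137 -0.3064  0.2155] [ 1.80e+02 -1.00e-01  9.51e+01] 0.0853 [ 0.1 -0.2  0.4] [ 13.  41.  20.  82. -15.  60.  42.]
short (array([ 614.5, -308.8]), 56.1, 84.0, 5.6, np.float64(36.6), 4172)
```

View pics/w17.png

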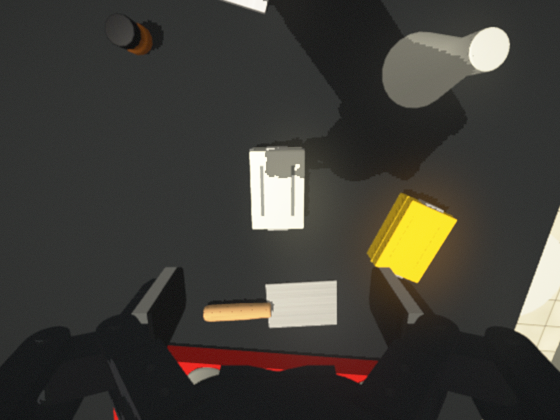

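The white short case is in the middle (278,188), the yellow look-alike off to the right (410,238), and the spatula clear below. I'll grasp the white one.

step_arm(
  increments=[
    [[0,0,0.5],[0.8,-2.4,-35],0],
    [[0,0,0.5],[0.8,-2.4,-70],0],
    [[0,0,0.5],[0.8,-2.4,-105],0],
    [[0,0,0.5],[0.8,-2.4,-140],0],
    [[0,0,0.5],[0.8,-2.4,-163],0],
  ],
)

```text
time: 23.53
ee_pos: [0.6131, -0.3084, 0.0494]
tool_rot: [-179.8, -0.1, 95.6]
ft_force: [0.4, -0.2, -0.9]
opening: 0.0853
```

step_arm(
  increments=[
    [[0,0,0],[0,0,-20],0],
    [[0,0,0],[0,0,-35],0],
    [[0,0,0],[0,0,-40],0],
    [[0,0,0],[0,0,-40],0.2],
    [[0,0,0],[0,0,-40],0.5],
  ],
  force=40,
)

```text
time: 23.95
ee_pos: [0.6151, -0.3107, 0.0134]
tool_rot: [179.9, 0.1, 95.5]
ft_force: [0.5, -0.0, 1.3]
opening: 0.0638
```

step_arm(
  increments=[
    [[0,0,0],[0,0,0],1],
    [[0,0,0],[0,0,0],1],
    [[0,0,0],[0,0,0],1],
    [[0,0,0],[0,0,10],1],
    [[0,0,0],[0,0,30],1],
  ],
)

```text
time: 24.37
ee_pos: [0.6123, -0.3092, 0.0407]
tool_rot: [-179.7, -0.2, 95.5]
ft_force: [0.6, 0.4, -2.7]
opening: 0.0549
```

step_arm(
  increments=[
    [[0,0,0],[0,0,35],1],
    [[0,0,0],[0,0,70],1],
    [[0,0,0],[0,0,105],1],
    [[0,0,0],[0,0,140],1],
    [[0,0,0],[0,0,155],1],
  ],
)

```text
time: 24.78
ee_pos: [0.6161, -0.3119, 0.2034]
tool_rot: [179.6, 0.2, 95.5]
ft_force: [0.5, -1.1, -1.8]
opening: 0.0547
```

step_arm(
  increments=[
    [[0,0,-1.5],[-12,27,0],1],
    [[0,0,-3],[-25,55,0],1],
    [[0,0,-5],[-37,83,0],1],
    [[0,0,-6.5],[-50,111,0],1],
    [[0,0,-8],[-63,140,0],1],
  ],
)

```text
time: 25.2
ee_pos: [0.5502, -0.1693, 0.1979]
tool_rot: [180.0, -0.0, 87.4]
ft_force: [-0.0, 0.5, -2.3]
opening: 0.055
```

step_arm(
  increments=[
    [[0,0,-1.5],[-12,27,0],1],
    [[0,0,-3],[-25,55,0],1],
    [[0,0,-5],[-37,83,0],1],
    [[0,0,-6.5],[-50,111,0],1],
    [[0,0,-8.1],[-62,139,0],1],
  ],
)

```text
time: 25.62
ee_pos: [0.4881, -0.0302, 0.1979]
tool_rot: [180.0, -0.0, 79.3]
ft_force: [0.4, 0.5, -1.9]
opening: 0.0553
```

step_arm(
  increments=[
    [[0,0,0],[0,0,-10],1],
    [[0,0,0],[0,0,-25],1],
    [[0,0,0],[0,0,-38],1],
    [[0,0,0],[0,0,-42],1],
    [[0,0,0],[0,0,-42],1],
  ],
)

```text
time: 26.03
ee_pos: [0.4886, -0.0315, 0.1548]
tool_rot: [-179.9, 0.0, 79.4]
ft_force: [-0.1, -0.5, -1.9]
opening: 0.055
```

step_arm(
  increments=[
    [[0,0,0],[0,0,0],1],
    [[0,0,0],[0,0,0],1],
    [[0,0,0],[0,0,0],1],
    [[0,0,0],[0,0,0],1],
    [[0,0,0],[0,0,0],1],
  ],
)

```text
time: 26.45
ee_pos: [0.4896, -0.0316, 0.1557]
tool_rot: [180.0, -0.0, 79.4]
ft_force: [-0.5, -0.1, -2.8]
opening: 0.0553
```

```bash
python3 w.py w18; python3 st.py w18 .1795 .1348 .0945
```

```text
26.45 [ 0.4896 -0.0316  0.1557] [180.   -0.   79.4] 0.0553 [-0.5 -0.1 -2.8] [-16.  32.  24. 117. -21.  36.  12.]
.1795 z 0.1783 n 22637
  V [-40, -36, -32, -28, -24, -20, -16, -12, -8, -4, 0, 4, 8, 12, 16, 20, 24, 28, 32, 36, 40, 44]
  hiU [27.8, 27.6, 27.8, 27.7, 27.8, 27.7, 27.8, 28.3, 28.3, 28.3, 28.3, 41.1, 34.2, 28.0, 27.7, 27.9, 27.6, 27.8, 27.8, 27.7, 27.7, 24.9]
  loU [-26.6, -26.5, -26.4, -26.4, -26.4, -26.5, -26.5, -26.9, -26.9, -26.9, -26.9, -39.8, -32.6, -26.5, -26.4, -26.3, -26.7, -26.4, -26.4, -26.5, -26.3, -25.4]
  vmax/min by U [(-25, np.float64(41.8), np.float64(-39.6)), (-20, np.float64(41.9), np.float64(-39.4)), (0, np.float64(41.9), np.float64(-40.7)), (20, np.float64(41.8), np.float64(-39.4)), (25, np.float64(41.7), np.float64(-39.7))]
.1348 z 0.1345 n 3599
  V [40, 44, 48, 52, 56]
  hiU [28.7, 28.6, 28.3, 28.6, 28.3]
  loU [-29.9, -29.7, -29.7, -29.8, -29.2]
  vmax/min by U [(-25, np.float64(55.8), np.float64(40.3)), (-20, np.float64(55.8), np.float64(40.2)), (0, np.float64(58.0), np.float64(40.1)), (20, np.float64(56.0), np.float64(40.1)), (25, np.float64(56.0), np.float64(40.1))]
.0945 z 0.0945 n 2387
  V [56, 60, 64, 68, 72]
  hiU [31.0, 31.0, 31.0, 30.7, 8.1]
  loU [-31.5, -31.3, -31.3, -30.9, -29.4]
  vmax/min by U [(-25, np.float64(70.0), np.float64(56.0)), (-20, np.float64(70.0), np.float64(56.0)), (0, np.float64(72.3), np.float64(57.2)), (20, np.float64(69.9), np.float64(55.9)), (25, np.float64(69.9), np.float64(55.9))]
```

step_arm(
  increments=[
    [[0,0,0],[-1.1,0.2,-2],1],
    [[0,0,0],[-1.1,0.2,-4],1],
    [[0,0,0],[-1.1,0.2,-6],1],
    [[0,0,0],[-1.1,0.2,-7.8],1],
    [[0,0,0],[-1.1,0.2,-7.8],1],
  ],
)

```text
time: 26.92
ee_pos: [0.4882, -0.0312, 0.1481]
tool_rot: [-180.0, -0.0, 79.4]
ft_force: [-3.4, 0.9, 6.9]
opening: 0.055
```

step_arm(
  increments=[
    [[0,0,0],[0,0,0],1],
    [[0,0,0],[0,0,0],0.3],
    [[0,0,0],[0,0,0],0],
    [[0,0,0],[0,0,0],0],
    [[0,0,0],[0,0,0],0],
  ],
)

```text
time: 27.33
ee_pos: [0.4883, -0.0314, 0.1474]
tool_rot: [180.0, 0.0, 79.4]
ft_force: [0.2, 0.8, 0.5]
opening: 0.0857
```

step_arm(
  increments=[
    [[0,0,0],[0,0,10],0],
    [[0,0,0],[0,0,35],0],
    [[0,0,0],[0,0,70],0],
    [[0,0,0],[0,0,100],0],
    [[0,0,0],[0,0,125],0],
  ],
)

```text
time: 27.75
ee_pos: [0.4886, -0.0317, 0.2753]
tool_rot: [179.9, -0.0, 79.4]
ft_force: [0.9, 0.5, -0.1]
opening: 0.0857
```

step_arm(
  increments=[
    [[0,0,0],[0,0,0],0],
    [[0,0,0],[0,0,0],0],
    [[0,0,0],[0,0,0],0],
    [[0,0,0],[0,0,0],0],
    [[0,0,0],[0,0,0],0],
  ],
)

```text
time: 28.17
ee_pos: [0.4875, -0.0313, 0.2715]
tool_rot: [-179.9, 0.0, 79.4]
ft_force: [0.4, -0.2, -0.3]
opening: 0.0852
```

```bash
python3 w.py w19; python3 st.py w19 .1705 .1348 .0945 .0505 | grep -v "  V"
```

```text
28.1667 [ 0.4875 -0.0313  0.2715] [-179.9    0.    79.4] 0.0852 [ 0.4 -0.2 -0.3] [-21.  22.  30. 110. -14.  52.   5.]
.1705 z 0.1706 n 6940
  hiU [26.3, 26.5, 26.4, 26.4, 27.1, 26.8, 26.7, 26.7, 26.2, 26.4, 27.2, 26.7, 26.8, 26.7, 26.3, 26.4, 27.2, 27.0, 26.7, 26.8, 26.6, 10.8]
  loU [-27.7, -27.9, -27.8, -27.6, -28.5, -28.2, -28.1, -28.1, -27.8, -27.7, -27.7, -28.3, -28.1, -28.0, -27.8, -27.7, -27.7, -28.2, -27.8, -27.9, -27.8, -10.8]
  vmax/min by U [(-25, np.float64(41.8), np.float64(-40.7)), (-20, np.float64(41.9), np.float64(-40.9)), (0, np.float64(43.3), np.float64(-41.3)), (20, np.float64(41.8), np.float64(-40.9)), (25, np.float64(41.8), np.float64(-41.1))]
.1348 z 0.1345 n 1143
  hiU [28.9, 28.6, 28.7, 29.4, 28.5]
  loU [-29.9, -29.7, -29.5, -29.5, -28.7]
  vmax/min by U [(-25, np.float64(55.4), np.float64(41.9)), (-20, np.float64(55.5), np.float64(42.0)), (0, np.float64(57.2), np.float64(43.4)), (20, np.float64(56.0), np.float64(41.9)), (25, np.float64(56.1), np.float64(41.3))]
.0945 z 0.0945 n 947
  hiU [31.5, 31.4, 31.2, 31.2, 9.7]
  loU [-31.3, -31.1, -31.1, -31.0, -9.5]
  vmax/min by U [(-25, np.float64(69.8), np.float64(56.7)), (-20, np.float64(69.9), np.float64(56.7)), (0, np.float64(72.2), np.float64(58.5)), (20, np.float64(69.8), np.float64(56.6)), (25, np.float64(69.7), np.float64(56.5))]
.0505 z 0.0504 n 528
  hiU [34.4, 34.2, 33.8]
  loU [-33.8, -33.6, -33.2]
  vmax/min by U [(-25, np.float64(79.9), np.float64(71.5)), (-20, np.float64(79.9), np.float64(71.5)), (0, np.float64(81.7), np.float64(73.5)), (20, np.float64(79.8), np.float64(71.4)), (25, np.float64(79.8), np.float64(71.4))]
```

The column is centred within 1 mm. I'll move away to the far side to recheck the straightedge.

step_arm(
  increments=[
    [[0,0,0],[25,-3,0],0],
    [[0,0,0],[50,-6,0],0],
    [[0,0,0],[75,-9,0],0],
    [[0,0,0],[100,-12,0],0],
    [[0,0,0],[125,-15,0],0],
  ],
)

```text
time: 28.63
ee_pos: [0.614, -0.0464, 0.2715]
tool_rot: [-179.9, 0.0, 79.4]
ft_force: [1.1, -0.1, 0.2]
opening: 0.0853
```

step_arm(
  increments=[
    [[0,0,0],[0,0,0],0],
    [[0,0,0],[0,0,0],0],
    [[0,0,0],[0,0,0],0],
    [[0,0,0],[0,0,0],0],
    [[0,0,0],[0,0,0],0],
  ],
)

```text
time: 29.05
ee_pos: [0.6124, -0.0462, 0.2726]
tool_rot: [-180.0, -0.0, 79.4]
ft_force: [-0.6, 0.1, -0.7]
opening: 0.0853
```

```bash
python3 w.py w20; python3 - <<'E'
from m import *
W=np.load("w20.npz")["W"];a=np.radians(-10.5);ex=np.array([np.cos(a),np.sin(a)]);ey=np.array([-ex[1],ex[0]]);o=np.array([.4896,-.0294]);Z=W[...,2]*1000;U=(W[...,:2]-o)@ex*1000;V=(W[...,:2]-o)@ey*1000
f=(Z>12)&(Z<44)&(U>25)&(U<45)&(abs(V)<75); p=(Z>4)&(Z<9)&(U>30)&(U<60)&(abs(V)<88)
for b in range(-85,86,17):
    k=abs(V-b)<4; print(b,"face",np.median(U[f&k]).round(1) if (f&k).sum()>5 else None,"plate edge",np.quantile(U[p&k],.02).round(1) if (p&k).sum()>5 else None)
q=(Z>4)&(Z<9)&(U>40)&(U<112); print("plate V ends",np.quantile(V[q],[.002,.998]).round(1))
for n in("top","side"): im,d,Wn=cloud(n,n+"9.png"); np.savez(n+"9.npz",W=Wn)
A=np.load("top0.npz")["W"];B=np.load("top9.npz")["W"]
for k,(u,v) in dict(va=(218,232),vb=(352,239),fa=(225,122),fb=(354,133),bk=(278,121),bot=(105,172),yel=(421,125),spat=(460,170),blue=(133,305)).items():
    s=np.s_[v-9:v+10,u-9:u+10,2]; dd=np.abs(A[s]-B[s])*1000; print(k,np.nanmedian(dd).round(1),np.nanquantile(dd,.9).round(1))
a=cv2.imread("pics/w20.png");b=cv2.imread("pics/side9.png"); cv2.imwrite("pics/fin.png",cv2.resize(np.hstack([a,b]),(800,300)))
E
```

```text
29.05 [ 0.6124 -0.0462  0.2726] [-180.    -0.    79.4] 0.0853 [-0.6  0.1 -0.7] [-15.  33.  28.  91. -17.  61.   7.]
-85 face None plate edge 36.6
-68 face 35.7 plate edge 35.8
-51 face 35.7 plate edge 35.7
-34 face 35.7 plate edge 36.2
-17 face 35.7 plate edge 35.9
0 face 35.6 plate edge 35.6
17 face 35.5 plate edge 35.6
34 face 35.5 plate edge 35.6
51 face 35.5 plate edge 35.5
68 face 35.4 plate edge 35.4
85 face None plate edge 36.5
plate V ends [-88.8  89.1]
va 2.3 5.7
vb 2.3 5.6
fa 2.2 5.5
fb 3.4 641.9
bk 3.2 669.4
bot 2.2 4.8
yel 2.2 5.2
spat 2.4 6.0
blue 2.3 5.7
```

View pics/fin.png

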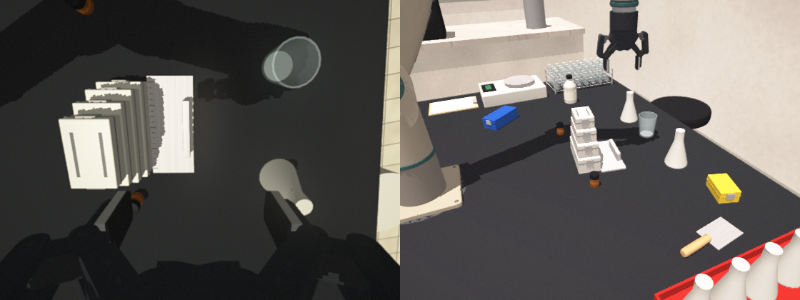

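The final pictures show the upright four-case column and the straightedge flush on its far side. The bystanders are in place; flask_b and the beaker are hidden by the arm only in the top view.

```bash
python3 -c "
from plant import manip
print(manip.hand_in())"
```

```text
the job is handed in; nothing more can be done
None
```

The straightedge is flush along the base case's far side and released. The long, middle and short cases are stacked on the base in that order. I handed the job in at about 29 s with the arm clear; no verdict was reported.

**Straightedge:** the last wrist-camera check put its edge within about 0.5 mm of the base's far face along the base's length. The bins just past the base's ends read about 1 mm farther out, which I put down mostly to how the edge was sampled. Its middle is within about 0.3 mm of the base's middle.

**Column:** each case is centred on the one below to within about 1 mm, with long sides parallel. The top heights read 50.4, 94.5, 134.5 and 170.6 mm, as expected.

**Bystanders:** depth before and after in the top view matched for all but two, flask_b and the beaker. The arm most likely hid those two; the side and wrist pictures show both standing where they were.

**Forces:** readings at the end of each move stayed under about 17 N.

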